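# Latch the inlet flap of a filter unit with the hook pole

## Task

The fan of the bench-top carbon filter unit is off, so shut its inlet flap before vapour drifts back out. The inside is contaminated: keep the gripper off the unit and use the hook pole, putting its hook down into the flap's red ring eye and drawing the flap towards you against its rubber seal until the latch has caught and holds it by itself, pulling steadily and never yanking at the ring. Then unhook and lay the pole back in both forks of its rest, hook pointing down as before, with the flap still latched and nothing else on the bench disturbed.

Things in the scene. Friction and masses are not known exactly. Their poses are not given: they have to be found in the camera images.
- hook_pole: Hook pole, 0.12 kg: orange square handle 120 long, 20 wide, 22 mm high with a dark band at its middle (grip there across the 20 mm), steel shaft 10 mm thick, hook pin 8 mm thick bent down at its end. Origin: handle middle, on its axis; x along the shaft to the hook, z up; pin along -z at x = 147 mm, its end 28 mm below the shaft's axis; tail to x = -84 mm. Starts lying in its rest, pin down.
- hook_pin (a point): Point on the hook pin's axis, 8 mm above its end, 20 mm below the shaft's axis: [0.147, 0, -0.020] in the pole's frame. Axes as the pole's.
- pole_rest: Fixed rest of the pole: aluminium base 130 x 80 mm, two black forks 86 mm apart along x, each 10 mm thick with an upward slot 23 mm wide and a flared mouth, tips 85 mm above the bench; the handle lies on the slot floors, 60 mm above the bench; between the forks 76 mm are free for the gripper. Origin: centre of its underside; x along the lying pole to the hook, z up.
- rest_seat (a point): Where the middle of the handle's axis lies when the pole is seated: 71 mm above the rest's origin. Axes as the rest's.
- filter_unit: Fixed white filter unit, 200 deep (x), 220 wide (y), 330 mm high; its front looks to its own -x, to the robot. The inlet in the front is 150 mm wide (y -75 to 75) from 150 to 300 mm above the bench, with 135 mm of room behind the front. Origin: centre of its underside.
- flap_panel (a joint): Angle of the grey flap on its upright hinge: 0 = against its stop, growing as it opens inward, away from the robot (anticlockwise from above), at most 1.0 rad. Stays where left (1.5 N at the ring). Below about 0.05 rad a rubber seal resists, up to 9 to 17 N at the ring, differing each time; at about 0.006 rad a latch tongue catches and holds it; let go sooner, it springs back to 0.03 or more.
- flap_hinge (a point): Point on the flap's upright hinge axis (left side of the inlet, at [-0.092, 0.073] in the unit's frame), at the height of the ring, 235 mm above the bench. Axes as the unit's.
- flap_eye (a point): Centre of the red ring eye on the flap's outer face near its free edge, 235 mm above the bench. The ring lies level, its hole goes straight down: hole 16 mm wide, wire 6 mm thick. In the flap's frame (origin on the hinge axis, turning with the flap, axes as the unit's when shut) at x = -26, y = -105 mm: it moves on an arc of 108 mm radius. The ring bears at most 22 N. Axes as the flap's.
- masking_tape: Loose roll of masking tape lying on the bench, 96 mm wide, 25 mm high; leave it alone.
- beaker_100: Loose glass beaker, 54 mm wide, 70 mm high, on the hotplate; leave it alone.
- syringe: Loose plastic syringe lying on the bench, 144 mm long; leave it alone.

How it is judged (in metres and radians):
On the way, in this order (a step that is already met when the one before it is completed fails the run):
1. the hook pin stands in the ring eye while the flap is still open (distance between hook_pin and flap_eye below 0.011 m and value of joint flap_panel above 0.4 rad), for 0.1 s.
2. the flap has been drawn onto its latch with the hook in its ring eye (value of joint flap_panel below 0.018 rad and distance between hook_pin and flap_eye below 0.016 m), for 0.1 s.
3. the hook is out of the ring eye and the flap is still latched (value of joint flap_panel below 0.018 rad and distance between hook_pin and flap_eye above 0.05 m), for 0.1 s.
At the end, for the whole second after the job is handed in: The latch holds the flap (within 0.018 rad of its stop); the pole lies still, released, in both forks of its rest, handle middle within 30 mm of the seat along the slots, 6 mm across, 4 mm in height, parallel within 0.06 rad, hook pin down (within 0.15 rad) (value of joint flap_panel below 0.018 rad and x of hook_pole in the frame of rest_seat between -0.03 and 0.03 m and y of hook_pole in the frame of rest_seat between -0.006 and 0.006 m and z of hook_pole in the frame of rest_seat between -0.004 and 0.004 m and angle between the x axis of hook_pole and the x axis of pole_rest, either way round below 0.06 rad and angle between hook_pole's own z axis and vertical below 0.15 rad and linear speed of hook_pole below 0.02 m/s); the robot touches nothing.
It fails at once if the pole pulls or presses on the filter unit or its flap with more than 22 N (yanking) (contact force between hook_pole and filter_unit above 22 N).
It fails at once if the gripper or the arm touches the filter unit or its flap (contact force between any of the fingers, the arm and filter_unit above 0.5 N).
It fails at once if the masking tape, the beaker or the syringe is shifted by more than 20 mm (distance of any of masking_tape, beaker_100, syringe from where it was at the start of the episode above 0.02 m).
It also fails if it takes over 70 s, if anything falls off the work surface, if the arm or the gripper's body presses on something with over 40 N, if the wrist force passes 120 N, or if a joint passes its speed limit or range.

## Robot

A 7-joint arm with a two-finger parallel gripper is mounted at the origin on a cart in front of the work surface, level with it; the furniture and walls round the work are solid. World frame = base frame: x ahead of the robot, y to its left, z up, the work surface at z = 0. Lengths are in m, angles in degrees, forces in N, time in s.
With the tool pointing down it reaches from about 0.4 to 0.85 m from the base axis. Payload 10.4 kg.
Tool frame: the origin (TCP) lies between the finger pads; the fingertips stand 22 mm ahead of it and the grasp point (between the pads) lies 3 mm ahead of it; z points along the fingers, y is the line along which they close (so a half turn about z gives the same grasp; the last joint's range is limited). The gripper opens to 85 mm and grips with 20 to 120 N. Pads are 22 mm wide; open, the fingers measure 114 mm over their backs; the gripper's body (76 mm by 85 mm) begins 54 mm behind the grasp point. The pads swing forward as they close: fully open they stand 13 mm farther back than shut.
Start: joints at [-71.368, 19.034, -3.707, 83.658, 1.238, 77.344, -5.071], TCP at [0.213, 0.588, 0.253] pointing down, gripper open.
Joint ranges: [-148.97, 148.97], [-28.65, 121.19], [-84.17, 76.75], [9.2, 138.47], [-72.65, 252.65], [3.7, 117.97], [-149.18, 149.18]. Speed limits (degrees/s): [127.2, 127.2, 159.86, 159.86, 180, 180, 180].

## Interface

Orientations are given as [roll, pitch, yaw] about the fixed x, y, z axes, in that order (R = Rz(yaw) Ry(pitch) Rx(roll)).
In Python, from bench import bot gives the robot as it stands. The module is installed in compiled form; this text tells all that it offers.
- The arm moves only by the tool step_arm, never from a script. Its argument "plan" is a list of rows, each a list of 2 entries, a list of its own where there are three numbers: the shift along the tool's x, y, z in units of 25 mm (1.0 is 25 mm), then the turn about the tool's z in units of 10 degrees (1.0 is 10 degrees). A call has 1 to 8 rows; each row shifts and turns the commanded pose from where the row before left it, along the tool's axes as they then stand; what a row does not reach is not made up. A row lasts 1/8 s, in which the tool goes at most 62.5 mm and 10.7 degrees, less where a joint would pass 70% of its speed; a pose out of reach is approached as far as the arm can. A call is refused whole if a number of a shift passes 1 or a number of a turn 1, either way. A call with a gripper value outside its range is refused whole. "claw" is the opening, from -1 (shut) to 1 (fully open), set as the call begins (left out, the last holds). The fingers move at their own pace and stop on an object; the grip force is fixed at half the most. Time passes only in rows, so rows that do not move let the fingers close. It gives the time, the measured TCP pose, the force, the opening and the grip force at its end, in the units of the state.
- bot.read_state(): the state, without advancing time (a new reading comes with each control period).
- bot.get_image(name): name is "scene" or "top" or "wrist"; returns a dict with "image" (420x560x3 uint8, red, green, blue), "range_z" (420x560 float32, m along the optical axis (not along the pixel's ray), 0 where there is no reading), "fov_y" (degrees; the focal length in pixels is half the picture's height over the tangent of half this angle, whatever the lens; pixels are square), "cx", "cy" (the principal point, pixels), "rvec" (rotation vector, rad) and "tvec" (3), from world to camera coordinates, as OpenCV has them. Camera axes: x right, y down, z forward; pixel columns grow to the right and rows downward; lengths in m; the calibration is good to about 2 mm. A picture is of the moment at which its call begins.
- bot.hand_in(): hands the job in; it is judged then, once.
Trained networks look in the newest picture that a camera, given by its name, has taken for a name from the list of things; names that differ only in an ending like _2 or _b are one class to them, and where a whole thing is asked for, a point or a joint stands for the part that bears it (a point fixed in the world has none). Each returns a list of dicts, best first, with "p" (0 to 1); they miss things now and then, are a little off and sometimes report something else, mostly with a low value. They report only what shows in the picture. A call takes as long as a camera call.
- bot.look_for(label, camera): "location" ([x, y, z] in m, in world coordinates, good to about 4 mm: the middle of the surface that is visible of it).
- bot.silhouettes(label, camera): "pixels" (420x560 bool, what is visible of it).
- bot.place_of(label, camera): "location" ([x, y, z] in m, in world coordinates, good to about 4 mm: a listed point, or the origin of a listed thing).
The state is a dict: "time": time; "joint_pos": joint angles; "qvel": joint speeds; "tau": joint torques, N m; "position": TCP position; "tcp_rot": TCP orientation; "wrist_force": force on the tool from outside, world axes, zero at the start; "moment": the same for the moment, N m; "grip_width": finger opening in m; "grip_force": force on a finger pad.
Only numpy, scipy, OpenCV 4.12 (cv2) and the standard library are available. Lean on these libraries where they do the work, as an engineer would, in place of code of your own. Each camera call takes 0.05 s, during which the arm holds its last target. There are 200 camera calls.

## Working session

There is one attempt and no reset: what is moved stays moved. The work goes in short steps, Python scripts to look and compute and a tool call to move; the robot and the scene stay as the last step left them, time stands still between calls to the robot, and variables do not carry over. Pictures are saved under pics/ and viewed, at most 10 in all, crops included, and the job is handed in when it is done.

Besides the shell and the picture viewer there is one more tool, called as name(argument=value, ...), one argument or row to a line, values as JSON. step_arm: Moves the arm, as the interface text tells. Its arguments: {"type":"object","properties":{"plan":{"type":"array","items":{"type":"array"}},"claw":{"type":"number"}},"required":["plan"]}

```bash
mkdir -p pics; cat > h.py <<'E'
from bench import bot
import numpy as np, cv2
def cam(name):
    d=bot.get_image(name); d['f']=210/np.tan(np.radians(d['fov_y']/2)); d['R']=cv2.Rodrigues(np.array(d['rvec'],float))[0]; d['t']=np.array(d['tvec'],float).ravel(); return d
def pts(d,mask):
    v,u=np.nonzero(mask&(d['range_z']>0)); z=d['range_z'][v,u]
    c=np.c_[(u-d['cx'])/d['f']*z,(v-d['cy'])/d['f']*z,z]
    return (c-d['t'])@d['R']
def proj(d,p):
    c=d['R']@np.array(p)+d['t']; return d['f']*c[:2]/c[2]+[d['cx'],d['cy']]
def save(d,fn): cv2.imwrite('pics/'+fn,d['image'][:,:,::-1])
E
python3 - <<'E'
from h import *
s=bot.read_state(); print(s['time'],s['position'],s['tcp_rot'],s['grip_width'])
ims=[]
for c in ['scene','top']:
    d=cam(c); ims.append(d['image'])
    print(c,-d['R'].T@d['t'])
    for l in ['hook_pole','hook_pin','pole_rest','rest_seat','filter_unit','flap_hinge','flap_eye','masking_tape','beaker_100','syringe']:
        r=bot.place_of(l,c)
        print(c,l,[(np.round(x['location'],4).tolist(),round(x['p'],2)) for x in r[:2]])
cv2.imwrite('pics/a.png',cv2.resize(np.hstack(ims),(800,300))[:,:,::-1])
save(d,'top.png'); cv2.imwrite('pics/scene.png',ims[0][:,:,::-1])
E
```

```text
0.0 [0.21291481 0.58725154 0.25253121] [-1.79919361e+02  4.39069469e-03  1.60073916e+02] 0.08550524734890723
scene [-0.57369307 -0.51839403  0.8758308 ]
scene hook_pole [([0.459, 0.222, 0.0686], 0.79), ([0.4564, 0.224, 0.0016], 0.44)]
scene hook_pin [([0.5995, 0.1728, 0.0471], 0.93)]
scene pole_rest [([0.4623, 0.224, 0.0021], 0.8)]
scene rest_seat [([0.4598, 0.2205, 0.0713], 0.61)]
scene filter_unit [([0.7086, -0.1445, -0.0035], 0.97)]
scene flap_hinge [([0.6188, -0.0733, 0.2321], 0.92), ([0.4607, 0.2223, 0.0725], 0.74)]
scene flap_eye [([0.668, -0.1679, 0.2373], 0.9)]
scene masking_tape [([0.4653, -0.2362, -0.0018], 0.67)]
scene beaker_100 [([0.7824, 0.1722, 0.0791], 0.65), ([0.4653, -0.234, -0.0018], 0.62)]
scene syringe []
top [0.46003775 0.05923253 1.24993259]
top hook_pole [([0.4584, 0.2242, 0.0716], 0.81)]
top hook_pin [([0.5958, 0.1753, 0.0493], 0.74)]
top pole_rest [([0.4616, 0.2213, 0.0001], 0.64)]
top rest_seat [([0.4618, 0.2199, 0.0718], 0.75)]
top filter_unit [([0.6204, -0.073, 0.2358], 0.42)]
top flap_hinge [([0.621, -0.0759, 0.2352], 0.68), ([0.4305, 0.3837, -0.0], 0.18)]
top flap_eye [([0.4304, 0.3859, 0.0019], 0.16)]
top masking_tape [([0.4642, -0.2381, 0.0025], 0.89)]
top beaker_100 [([0.7865, 0.1696, 0.0792], 0.55), ([0.4609, 0.2208, 0.0014], 0.16)]
top syringe [([0.4313, 0.3816, -0.0008], 0.5)]
```

View pics/a.png

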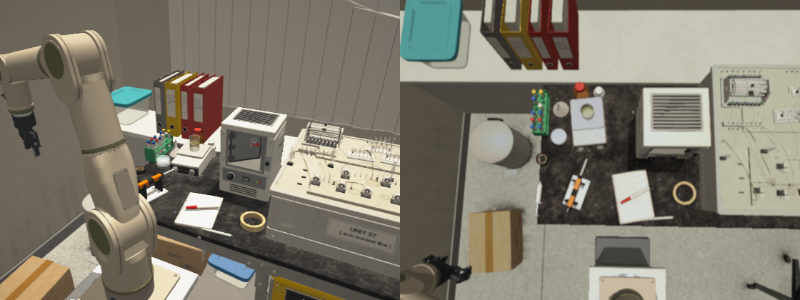

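```bash
python3 - <<'E'
from h import *
for c in ['scene','top']:
    d=cam(c)
    for l in ['hook_pole','filter_unit','pole_rest']:
        r=bot.silhouettes(l,c)
        if not r: print(c,l,'none'); continue
        p=pts(d,r[0]['pixels'])
        if l=='hook_pole':
            # orange handle top
            hsv=cv2.cvtColor(d['image'],cv2.COLOR_RGB2HSV)
            m=(hsv[...,1]>140)&(hsv[...,0]<22)&(hsv[...,0]>4)&r[0]['pixels']
            q=pts(d,m); q=q[(q[:,2]>.074)&(q[:,2]<.09)]
            (cx,cy),(w,h),a=cv2.minAreaRect(q[:,:2].astype(np.float32)*1000)
            print(c,'handle',len(q),cx,cy,w,h,a,np.median(q[:,2]))
            al=p[(p[:,2]>.06)&(p[:,2]<.09)]
            print(c,'pole',cv2.minAreaRect(al[:,:2].astype(np.float32)*1000), cv2.fitLine(al[:,:2].astype(np.float32),cv2.DIST_HUBER,0,.01,.01).ravel())
        if l=='filter_unit':
            t=p[(p[:,2]>.32)&(p[:,2]<.34)]
            if len(t): print(c,'unit top',cv2.minAreaRect(t[:,:2].astype(np.float32)*1000),len(t))
    hsv=cv2.cvtColor(d['image'],cv2.COLOR_RGB2HSV)
    m=(hsv[...,1]>140)&((hsv[...,0]<4)|(hsv[...,0]>174))
    q=pts(d,m); q=q[(abs(q[:,2]-.235)<.012)&(q[:,0]>.5)]
    print(c,'red',len(q),q.mean(0) if len(q) else '',q.min(0) if len(q) else '',q.max(0) if len(q) else '')
E
```

```text
scene handle 139 458.0292053222656 218.25338745117188 22.229509353637695 124.53050231933594 71.4705581665039 0.08236101550759094
scene pole ((496.41754150390625, 206.556884765625), (23.841232299804688, 208.10137939453125), 71.74658966064453) [ 0.9459329  -0.3243623   0.4651198   0.21157281]
scene unit top ((707.8673095703125, -146.69549560546875), (206.82009887695312, 218.34027099609375), 0.6913821697235107) 2241
scene red 230 [1.06598454 0.20537604 0.23579024] [ 0.65294652 -0.18156887  0.22321208] [1.29080626 0.32869828 0.24691991]
top handle 204 457.49481201171875 220.67173767089844 19.872657775878906 124.98094177246094 72.27935791015625 0.0814469332532473
top pole ((496.82440185546875, 208.22166442871094), (20.62809181213379, 212.9203643798828), 70.97341918945312) [ 0.9482507  -0.3175226   0.47781345  0.21414886]
top unit top ((711.0521240234375, -143.97213745117188), (198.05899047851562, 220.23629760742188), 0.12835070490837097) 7661
top red 229 [1.09803395 0.29118234 0.23483419] [1.0161462  0.22776582 0.22301092] [1.20520166 0.33028032 0.24697649]
```

The scene view shows the white filter unit with the open flap and red ring (about 245,148). The pole in its rest is near (155,183). In the top view the pole is at (575,190) and the tape at (685,192). The measurements agree with the stated sizes: pole at (0.458, 0.221) with yaw about -18.5°, and ring to hinge about 0.108 m.

```bash
cat >> h.py <<'E'
def togo(x,y,z,yaw):
    "units (25mm / 10deg) in tool axes for the current yaw"
    s=bot.read_state(); p=np.array(s['position']); r=np.array(s['tcp_rot'])
    w=np.radians(r[2]); d=np.array([x,y,z])-p
    ax=np.array([[np.cos(w),np.sin(w),0],[np.sin(w),-np.cos(w),0],[0,0,-1]])
    dy=(yaw-r[2]+180)%360-180
    print('t',round(s['time'],2),'pos',np.round(p,4),'rpy',np.round(r,2),'F',np.round(s['wrist_force'],1),'gw',round(s['grip_width'],4),'gf',np.round(s['grip_force'],1))
    print('units',np.round(ax@d/.025,2),'turn',round(-dy/10,2))
E
python3 -c "
from h import *
togo(.458,.2207,.22,161.5)"
```

```text
t 1.5 pos [0.213  0.5876 0.2533] rpy [180.    -0.   160.07] F [-0.3 -0.4 -0. ] gw 0.0856 gf 0.0
units [-14.22 -10.46   1.33] turn -0.14
```

step_arm(
  plan=[
    [[-0.88,-0.65,0],0],
    [[-0.88,-0.65,0],0],
    [[-0.88,-0.65,0],0],
    [[-0.88,-0.65,0],0],
    [[-0.88,-0.65,0],0],
    [[-0.88,-0.65,0],0],
    [[-0.88,-0.65,0],0],
    [[-0.88,-0.65,0],0],
  ],
  claw=1,
)

```text
time: 2.5
position: [0.3346, 0.4046, 0.2534]
tcp_rot: [180.0, 0.0, 160.1]
wrist_force: [0.7, 0.3, -0.2]
grip_width: 0.0853
grip_force: 0.0
```

step_arm(
  plan=[
    [[-0.88,-0.65,0],0],
    [[-0.88,-0.65,0],0],
    [[-0.88,-0.65,0.2],0],
    [[-0.88,-0.65,0.2],0],
    [[-0.88,-0.65,0.2],0],
    [[-0.88,-0.65,0.2],0],
    [[-0.88,-0.65,0.2],-0.1],
    [[0,0,0],0],
  ],
)

```text
time: 3.5
position: [0.4411, 0.244, 0.2282]
tcp_rot: [-180.0, 0.0, 160.9]
wrist_force: [0.2, 1.3, 0.5]
grip_width: 0.0853
grip_force: 0.0
```

```bash
python3 - <<'E'
from h import *
togo(.458,.2207,.16,161.5)
d=cam('wrist'); save(d,'w1.png')
for l in ['hook_pole','pole_rest','rest_seat','hook_pin','flap_eye','flap_hinge']:
    for c in ['wrist']:
        print(l,[(np.round(x['location'],4).tolist(),round(x['p'],2)) for x in bot.place_of(l,c)[:2]])
hsv=cv2.cvtColor(d['image'],cv2.COLOR_RGB2HSV)
m=(hsv[...,1]>140)&(hsv[...,0]<22)&(hsv[...,0]>4)
q=pts(d,m); q=q[(q[:,2]>.076)&(q[:,2]<.09)&(np.hypot(q[:,0]-.458,q[:,1]-.22)<.09)]
print(len(q),cv2.minAreaRect(q[:,:2].astype(np.float32)*1000),np.median(q[:,2]),-d['R'].T@d['t'])
E
```

```text
t 3.5 pos [0.4411 0.244  0.2282] rpy [-1.7998e+02  1.0000e-02  1.6087e+02] F [0.2 1.3 0.5] gw 0.0853 gf 0.0
units [-0.94 -0.66  2.73] turn -0.06
hook_pole [([0.4591, 0.2194, 0.0689], 0.61)]
pole_rest [([0.4594, 0.2246, -0.0007], 0.82)]
rest_seat [([0.4545, 0.2183, 0.0661], 0.59)]
hook_pin [([0.5974, 0.1718, 0.0546], 0.67)]
flap_eye []
flap_hinge [([0.4331, 0.3831, 0.0032], 0.53)]
1645 ((459.30670166015625, 221.92300415039062), (19.971389770507812, 121.9436264038086), 71.01608276367188) 0.08222454636006113 [0.36157359 0.2718103  0.3493822 ]
```

```bash
python3 -c "
from h import *
togo(.459,.2215,.074,161)"
```

```text
t 3.85 pos [0.4398 0.2467 0.2284] rpy [179.98  -0.   161.14] F [-0.2 -0.2 -0.4] gw 0.0854 gf 0.0
units [-1.05 -0.71  6.18] turn 0.01
```

View pics/w1.png

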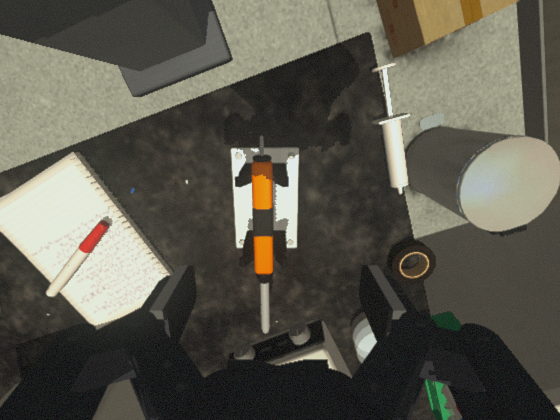

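The wrist view shows the orange handle from (262,160) to (262,275), with its dark band at (262,222). It runs along the tool's x axis, which matches the measured yaw of -19°.

step_arm(
  plan=[
    [[-0.5,-0.35,0.5],0],
    [[-0.55,-0.36,0.5],0],
    [[0,0,0.8],0],
    [[0,0,0.8],0],
    [[0,0,0.8],0],
    [[0,0,0.8],0],
    [[0,0,0],0],
    [[0,0,0],0],
  ],
)

```text
time: 4.85
position: [0.4597, 0.2203, 0.1237]
tcp_rot: [180.0, 0.0, 161.0]
wrist_force: [-0.2, 0.6, -0.5]
grip_width: 0.0848
grip_force: 0.0
```

```bash
python3 -c "
from h import *
togo(.459,.2215,.074,161)"
```

```text
t 4.85 pos [0.4597 0.2203 0.1237] rpy [1.7998e+02 2.0000e-02 1.6104e+02] F [-0.2  0.6 -0.5] gw 0.0848 gf 0.0
units [0.04 0.04 1.99] turn 0.0
```

step_arm(
  plan=[
    [[0.04,0.04,0.5],0],
    [[0,0,0.5],0],
    [[0,0,0.5],0],
    [[0,0,0.49],0],
    [[0,0,0],0],
    [[0,0,0],0],
  ],
)

```text
time: 5.6
position: [0.4588, 0.222, 0.0737]
tcp_rot: [180.0, 0.0, 161.1]
wrist_force: [0.3, -0.8, 0.4]
grip_width: 0.0855
grip_force: 0.0
```

step_arm(
  plan=[
    [[0,0,0],0],
    [[0,0,0],0],
    [[0,0,0],0],
    [[0,0,0],0],
    [[0,0,0],0],
    [[0,0,0],0],
    [[0,0,0],0],
    [[0,0,0],0],
  ],
  claw=-1,
)

```text
time: 6.6
position: [0.4588, 0.2221, 0.0738]
tcp_rot: [180.0, 0.0, 161.1]
wrist_force: [-0.7, -1.1, 5.5]
grip_width: 0.0189
grip_force: 59.1
```

```bash
python3 -c "
from h import *
togo(.459,.2215,.255,161)"
```

```text
t 6.6 pos [0.4588 0.2221 0.0738] rpy [1.7997e+02 1.0000e-02 1.6108e+02] F [-0.7 -1.1  5.5] gw 0.0189 gf 59.1
units [-0.02 -0.02 -7.25] turn 0.01
```

step_arm(
  plan=[
    [[0,0,-0.4],0],
    [[0,0,-1],0],
    [[0,0,-1],0],
    [[0,0,-1],0],
    [[0,0,-1],0],
    [[0,0,-1],0],
    [[0,0,-1],0],
    [[0,0,-1],0],
  ],
)

```text
time: 7.6
position: [0.4583, 0.2216, 0.2596]
tcp_rot: [-180.0, -0.0, 161.1]
wrist_force: [0.3, 0.1, -1.8]
grip_width: 0.0187
grip_force: 58.6
```

```bash
python3 - <<'E'
from h import *
d=cam('scene'); 
print([(np.round(x['location'],4).tolist(),round(x['p'],2)) for x in bot.place_of('flap_eye','scene')[:2]],[(np.round(x['location'],4).tolist(),round(x['p'],2)) for x in bot.place_of('flap_hinge','scene')[:1]],[(np.round(x['location'],4).tolist(),round(x['p'],2)) for x in bot.place_of('hook_pin','scene')[:1]])
hsv=cv2.cvtColor(d['image'],cv2.COLOR_RGB2HSV)
u,v=proj(d,[.668,-.168,.235]).astype(int)
m=np.zeros(d['image'].shape[:2],bool); m[v-20:v+20,u-20:u+20]=1
m&=(hsv[...,1]>120)&((hsv[...,0]<6)|(hsv[...,0]>172))
q=pts(d,m); print(len(q),np.round(q.mean(0),4),np.round(np.percentile(q,[5,50,95],axis=0),4))
c=d['image'][v-60:v+60,u-80:u+80]
cv2.imwrite('pics/ring.png',cv2.resize(c,(800,600),interpolation=cv2.INTER_CUBIC)[:,:,::-1])
vv,uu=np.nonzero(m); print(u,v,uu.min(),uu.max(),vv.min(),vv.max(),uu.mean(),vv.mean())
togo(.43,-.1,.277,166)
E
```

```text
[([0.6691, -0.1661, 0.2368], 0.71), ([0.4649, -0.2369, 0.0014], 0.18)] [([0.6193, -0.0735, 0.234], 0.57)] [([0.5977, 0.1705, 0.2342], 0.77)]
28 [ 0.6655 -0.1711  0.2375] [[ 0.654  -0.1799  0.2338]
 [ 0.6631 -0.1719  0.2384]
 [ 0.6811 -0.1608  0.2406]]
356 202 353 362 200 204 357.7241379310345 202.24137931034483
t 7.8 pos [0.4585 0.2218 0.2583] rpy [179.99  -0.   161.07] F [ 0.5  0.6 -1.1] gw 0.0196 gf 58.6
units [ -3.1  -12.55  -0.75] turn -0.49
```

View pics/ring.png

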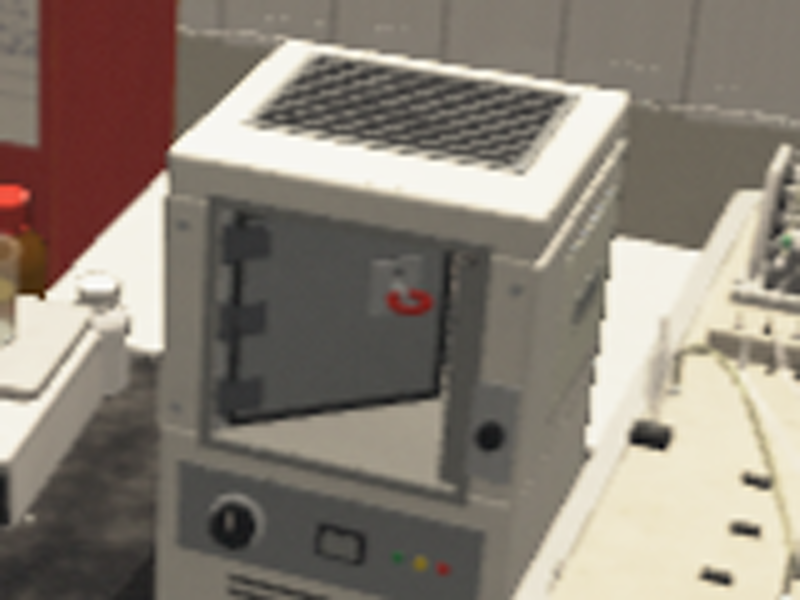

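The crop shows the flap opened inward, with hinges on the left at crop x about 240. The red ring is at crop (408,302), which is image pixel (357.6, 202.4), matching the network's eye estimate. I'll carry the pole to a point in front of the inlet.

step_arm(
  plan=[
    [[-0.18,-0.86,-0.1],0],
    [[-0.18,-0.86,-0.1],0],
    [[-0.18,-0.86,-0.1],0],
    [[-0.18,-0.86,-0.1],0],
    [[-0.18,-0.86,-0.1],0],
    [[-0.18,-0.86,-0.1],0],
    [[-0.18,-0.86,-0.1],0],
    [[-0.18,-0.86,-0.1],0],
  ],
)

```text
time: 8.8
position: [0.4367, 0.0461, 0.2787]
tcp_rot: [180.0, 0.0, 161.1]
wrist_force: [0.1, 0.0, -0.3]
grip_width: 0.0196
grip_force: 58.7
```

step_arm(
  plan=[
    [[-0.18,-0.87,-0.1],0],
    [[-0.18,-0.87,-0.1],0],
    [[-0.18,-0.87,0],0],
    [[-0.18,-0.87,0],0],
    [[-0.18,-0.87,0],0],
    [[-0.18,-0.87,0],0],
    [[-0.18,-0.87,0],-0.49],
    [[0,0,0],0],
  ],
)

```text
time: 9.8
position: [0.4168, -0.1086, 0.2837]
tcp_rot: [180.0, 0.0, 165.8]
wrist_force: [0.6, 0.0, -1.2]
grip_width: 0.0191
grip_force: 58.7
```

step_arm(
  plan=[
    [[0,0,0],0],
    [[0,0,0],0],
  ],
)

```text
time: 10.05
position: [0.4174, -0.1061, 0.2835]
tcp_rot: [180.0, -0.0, 166.0]
wrist_force: [0.2, 0.3, -1.1]
grip_width: 0.0192
grip_force: 58.7
```

```bash
python3 - <<'E'
from h import *
togo(.4176,-.107,.285,166)
d=cam('wrist'); save(d,'w2.png')
for l in ['flap_eye','flap_hinge','hook_pin','hook_pole']:
    for c in ['wrist','scene']:
        if c=='scene' and l=='flap_eye': dd=cam('scene')
        print(l,c,[(np.round(x['location'],4).tolist(),round(x['p'],2)) for x in bot.place_of(l,c)[:2]])
def ringz(d,name):
    hsv=cv2.cvtColor(d['image'],cv2.COLOR_RGB2HSV)
    u,v=proj(d,[.667,-.169,.235]).astype(int)
    m=np.zeros(d['image'].shape[:2],bool); m[max(v-50,0):v+50,max(u-50,0):u+50]=1
    m&=(hsv[...,1]>120)&((hsv[...,0]<6)|(hsv[...,0]>172))
    vv,uu=np.nonzero(m)
    if len(vv)==0: print(name,u,v,'no red'); return
    C=-d['R'].T@d['t']
    px=np.c_[(uu-d['cx'])/d['f'],(vv-d['cy'])/d['f'],np.ones(len(uu))]@d['R']
    P=C+px*((.236-C[2])/px[:,2])[:,None]
    print(name,len(vv),(u,v),uu.mean(),vv.mean(),'P mean',P.mean(0),P.min(0),P.max(0),'depth',np.median(pts(d,m),axis=0),'cam',C)
ringz(d,'wrist'); ringz(dd,'scene')
E
```

```text
t 10.05 pos [ 0.4174 -0.1061  0.2835] rpy [180.  -0. 166.] F [ 0.2  0.3 -1.1] gw 0.0192 gf 58.7
units [-0.02 -0.03 -0.06] turn 0.0
flap_eye wrist []
flap_eye scene [([0.6672, -0.1672, 0.2365], 0.72)]
flap_hinge wrist []
flap_hinge scene [([0.6233, -0.076, 0.2338], 0.69)]
hook_pin wrist []
hook_pin scene [([0.5601, -0.1426, 0.2603], 0.87)]
hook_pole wrist [([0.42, -0.1111, 0.2806], 0.71)]
hook_pole scene [([0.4193, -0.1057, 0.2792], 0.55)]
wrist 276 492 no red
scene 29 (np.int64(357), np.int64(202)) 357.7241379310345 202.24137931034483 P mean [ 0.66813015 -0.17048397  0.236     ] [ 0.65379597 -0.18127525  0.236     ] [ 0.68507997 -0.15551333  0.236     ] depth [ 0.6610437  -0.17243651  0.23799708] cam [-0.57369307 -0.51839403  0.8758308 ]
```

View pics/w2.png

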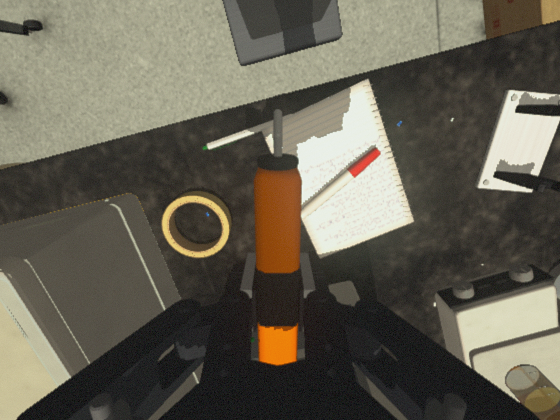

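The wrist view shows only the pole's tail, at (278,130), and the gripped handle. The ring is out of its sight, so the scene camera has to guide the insertion. The hook pin the network found (0.5601, -0.1426, 0.2603) is within 1 mm of the pose worked out from the grasp.

step_arm(
  plan=[
    [[-0.7,0,0.05],0],
    [[-0.7,0,0.05],0],
    [[-0.7,0,0.05],0],
    [[-0.7,0,0],0],
    [[-0.7,0,0],0],
    [[-0.6,0,0],0],
    [[0,0,0],0],
    [[0,0,0],0],
  ],
)

```text
time: 11.55
position: [0.5163, -0.1315, 0.2797]
tcp_rot: [-180.0, -0.0, 166.0]
wrist_force: [-0.3, -0.0, -1.8]
grip_width: 0.0192
grip_force: 58.7
```

```bash
cat > eng.py <<'E'
from h import *
togo(.5254,-.1329,.280,166)
s=bot.read_state(); w=np.radians(s['tcp_rot'][2]-180); T=np.array(s['position'])
pin=T+[.147*np.cos(w),.147*np.sin(w),-.023]; print('pin by kin',pin)
d=cam('scene')
for l in ['flap_eye','hook_pin']:
    print(l,[(np.round(x['location'],4).tolist(),round(x['p'],2)) for x in bot.place_of(l,'scene')[:2]])
u,v=357,200; k=12
c=cv2.resize(d['image'][v-25:v+25,u-33:u+33],(66*k,50*k),interpolation=cv2.INTER_CUBIC)
print('pin end px',(proj(d,pin-[0,0,.008])-[u-33,v-25]+.5)*k,'eye px',(proj(d,[.668,-.1685,.235])-[u-33,v-25]+.5)*k)
import sys
cv2.imwrite('pics/'+sys.argv[1],c[:,:,::-1])
E
python3 eng.py e1.png
```

```text
t 11.55 pos [ 0.5163 -0.1315  0.2797] rpy [-1.8000e+02 -3.0000e-02  1.6596e+02] F [-0.3 -0.  -1.8] gw 0.0192 gf 58.7
units [-0.37  0.03 -0.01] turn -0.0
pin by kin [ 0.65891196 -0.16717972  0.25666973]
flap_eye [([0.668, -0.1666, 0.2355], 0.82)]
hook_pin []
pin end px [389.60574019 298.76893184] eye px [402.3904346  335.12360315]
```

View pics/e1.png

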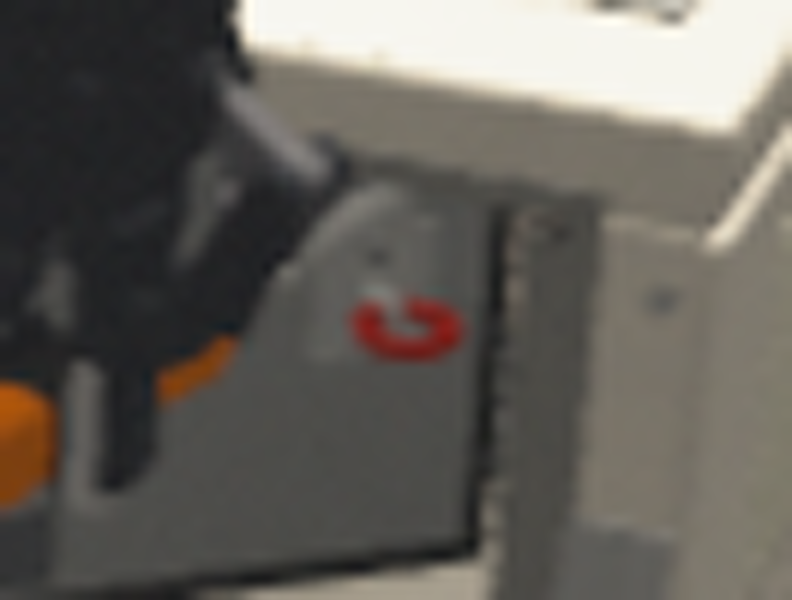

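```bash
python3 - <<'E'
from h import *
d=cam('scene'); u0,v0,k=357-33,200-25,12
C=-d['R'].T@d['t']
for px in [(408,328),(350,328),(466,328),(408,295),(408,362)]:
    u,v=np.array(px)/k-.5+[u0,v0]
    r=d['R'].T@np.array([(u-d['cx'])/d['f'],(v-d['cy'])/d['f'],1]); print(px,np.round(C+r*((.235-C[2])/r[2]),4))
for z in (.277,.27,.26,.249):
  print(z,(proj(d,[.6589,-.1672,z])-[u0,v0]+.5)*k)
# model ring silhouette vs image: fit centre on hinge circle
hsv=cv2.cvtColor(d['image'],cv2.COLOR_RGB2HSV)
m=((hsv[...,1]>110)&((hsv[...,0]<7)|(hsv[...,0]>170)))[v0:v0+50,u0:u0+66]
m=cv2.resize(m.astype(np.float32),None,fx=6,fy=6,interpolation=cv2.INTER_CUBIC)>.5
best=[]
a=np.linspace(0,2*np.pi,72)
for x in np.arange(.66,.676,.001):
  for y in np.arange(-.176,-.16,.001):
    im=np.zeros(m.shape,np.uint8)
    def poly(r): return np.array([(proj(d,[x+r*np.cos(t),y+r*np.sin(t),.235])-[u0,v0]+.5)*6 for t in a]).astype(np.int32)
    cv2.fillPoly(im,[poly(.014)],1); cv2.fillPoly(im,[poly(.008)],0)
    i=im>0; best.append(((i&m).sum()/(i|m).sum(),x,y))
best.sort(reverse=True); print(np.round(best[:6],4))
E
```

```text
(408, 328) [ 0.6723 -0.1685  0.235 ]
(350, 328) [ 0.6662 -0.1558  0.235 ]
(466, 328) [ 0.6784 -0.1813  0.235 ]
(408, 295) [ 0.6897 -0.163   0.235 ]
(408, 362) [ 0.6547 -0.1742  0.235 ]
0.277 [398.14479036 192.58091453]
0.27 [396.03604557 219.01584005]
0.26 [393.04073933 256.56457386]
0.249 [389.76903705 297.57816935]
[[ 0.5745  0.672  -0.168 ]
 [ 0.5724  0.673  -0.168 ]
 [ 0.5633  0.671  -0.168 ]
 [ 0.5568  0.67   -0.169 ]
 [ 0.5567  0.671  -0.169 ]
 [ 0.5567  0.672  -0.169 ]]
```

step_arm(
  plan=[
    [[-0.22,0.04,0],0],
    [[-0.22,0.03,0],0],
    [[0,0,0],0],
    [[0,0,0],0],
  ],
)

```text
time: 12.25
position: [0.5278, -0.1326, 0.2797]
tcp_rot: [-180.0, -0.0, 166.0]
wrist_force: [0.1, -0.7, -0.6]
grip_width: 0.0189
grip_force: 58.7
```

```bash
sed -i 's/togo(.*166)/togo(.5274,-.1324,.280,166)/; s/\[.668,-.1685,.235\]/[.670,-.168,.235]/' eng.py; python3 eng.py e2.png
```

```text
t 12.25 pos [ 0.5278 -0.1326  0.2797] rpy [-1.7999e+02 -2.0000e-02  1.6596e+02] F [ 0.1 -0.7 -0.6] gw 0.0189 gf 58.7
units [ 0.02  0.   -0.01] turn -0.0
pin by kin [ 0.67041188 -0.16823909  0.25666671]
flap_eye [([0.6664, -0.1693, 0.2353], 0.97), ([0.4595, 0.2216, 0.0703], 0.29)]
hook_pin [([0.6726, -0.1681, 0.2562], 0.57)]
pin end px [408.50426832 280.59725158] eye px [402.94834526 331.39314116]
```

View pics/e2.png

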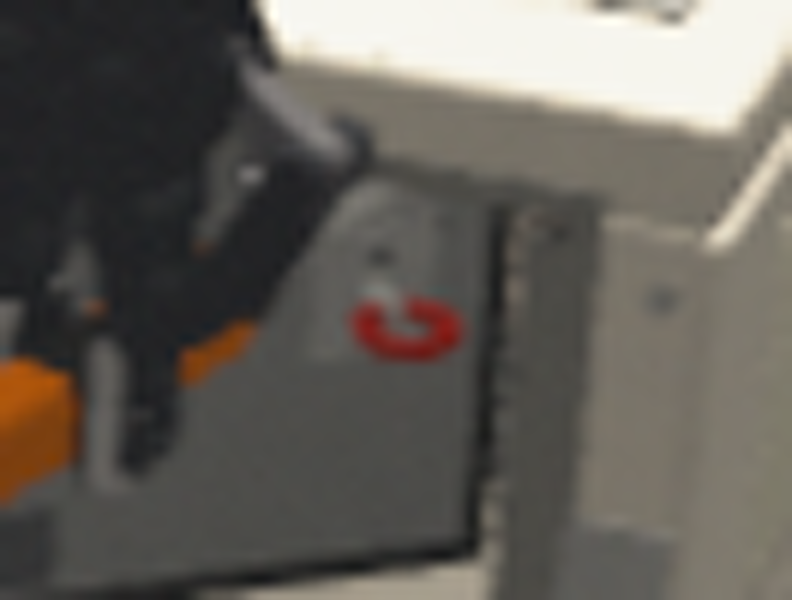

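The ring is at crop (408,328), unchanged, and the bright spot at (380,290) is its stem. I can't pick out the pin clearly here, so I'll overlay the expected pole and use the depth image.

```bash
python3 - <<'E'
from h import *
d=cam('scene'); u0,v0,W,H,k=300,150,100,75,8
c=cv2.resize(d['image'][v0:v0+H,u0:u0+W],(W*k,H*k),interpolation=cv2.INTER_CUBIC).copy()
s=bot.read_state(); w=np.radians(s['tcp_rot'][2]-180); T=np.array(s['position'])-[0,0,.003]
X=np.array([np.cos(w),np.sin(w),0])
P=lambda p:tuple(((proj(d,p)-[u0,v0]+.5)*k).astype(int).tolist())
for a in (-.06,.06,.10,.142): print(a,P(T+a*X))
cv2.line(c,P(T+.06*X),P(T+.147*X),(0,255,0),1); cv2.line(c,P(T+.147*X),P(T+.147*X-[0,0,.028]),(0,255,0),1)
cv2.imwrite('pics/e3.png',c[:,:,::-1])
g=pts(d,np.ones(d['range_z'].shape,bool)) if (d['range_z']>0).all() else None
full=np.full(d['range_z'].shape+(3,),np.nan); mm=d['range_z']>0; full[mm]=pts(d,mm)
q=full[v0:v0+H,u0:u0+W].reshape(-1,3)
L=(q-T)@X; Yd=(q-T)@np.array([-X[1],X[0],0]); 
sel=(abs(Yd)<.02)&(L>.065)&(L<.17)&(abs(q[:,2]-T[2])<.035)
vv,uu=np.divmod(np.nonzero(sel)[0],W)
for l,y,z,u,v in list(zip(L[sel],Yd[sel],q[sel,2],uu,vv))[::6]: print(np.round([l,y,z],4),u*k,v*k)
E
```

```text
-0.06 (131, 526)
0.06 (336, 399)
0.1 (398, 360)
0.142 (462, 321)
[0.0838 0.013  0.3086] 344 280
[ 0.0889 -0.02    0.3042] 432 312
[ 0.1188 -0.0063  0.2831] 440 328
[ 0.1075 -0.0034  0.2832] 416 336
[ 0.1413 -0.0033  0.2707] 464 336
[0.1593 0.0168 0.2547] 440 344
[ 0.0984 -0.0061  0.2812] 408 352
[ 0.1408 -0.0008  0.2638] 456 352
[0.156  0.0176 0.2492] 432 360
[ 0.0874 -0.0066  0.2792] 392 368
[ 0.1427 -0.0003  0.2564] 456 368
[ 0.1412 -0.0014  0.2542] 456 376
[0.1475 0.005  0.2433] 448 392
```

View pics/e3.png

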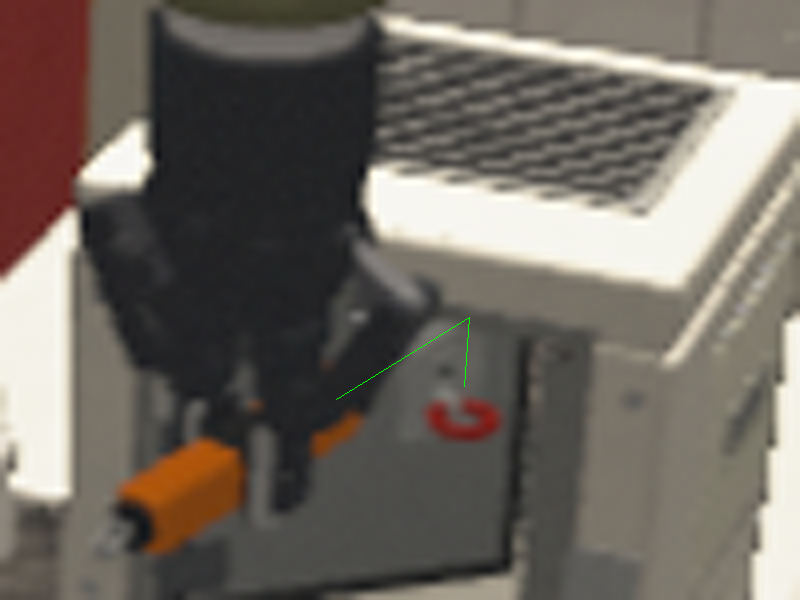

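The depth image confirms the pole. The shaft and pin points lie within about 1 mm of the expected green line, with the pin end just above the ring's hole at crop (465,415). I'll lower in short steps and watch the force.

step_arm(
  plan=[
    [[0,0,0.2],0],
    [[0,0,0.2],0],
    [[0,0,0.1],0],
    [[0,0,0.1],0],
    [[0,0,0],0],
    [[0,0,0],0],
  ],
)

```text
time: 13.2
position: [0.5279, -0.1325, 0.2649]
tcp_rot: [180.0, 0.0, 166.0]
wrist_force: [-0.1, -0.4, -0.7]
grip_width: 0.0196
grip_force: 58.7
```

step_arm(
  plan=[
    [[0,0,0.08],0],
    [[0,0,0],0],
    [[0,0,0],0],
  ],
)

```text
time: 13.58
position: [0.5278, -0.1325, 0.2628]
tcp_rot: [180.0, 0.0, 166.0]
wrist_force: [0.4, 0.5, -0.4]
grip_width: 0.0193
grip_force: 58.7
```

step_arm(
  plan=[
    [[0,0,0.1],0],
    [[0,0,0.1],0],
    [[0,0,0],0],
    [[0,0,0],0],
  ],
)

```text
time: 14.08
position: [0.5279, -0.1325, 0.2578]
tcp_rot: [180.0, 0.0, 166.0]
wrist_force: [-0.4, -0.3, -2.1]
grip_width: 0.0189
grip_force: 58.7
```

```bash
python3 - <<'E'
from h import *
togo(.5274,-.1324,.258,166)
d=cam('scene'); u0,v0,W,H,k=324,175,66,50,12
for l in ['flap_eye','hook_pin']:
    print(l,[(np.round(x['location'],4).tolist(),round(x['p'],2)) for x in bot.place_of(l,'scene')[:2]])
cv2.imwrite('pics/e4.png',cv2.resize(d['image'][v0:v0+H,u0:u0+W],(W*k,H*k),interpolation=cv2.INTER_CUBIC)[:,:,::-1])
E
```

```text
t 14.07 pos [ 0.5279 -0.1325  0.2578] rpy [180.     0.   165.98] F [-0.4 -0.3 -2.1] gw 0.0189 gf 58.7
units [ 0.02 -0.   -0.01] turn -0.0
flap_eye [([0.6682, -0.1647, 0.2376], 0.97)]
hook_pin [([0.6697, -0.165, 0.2346], 0.63)]
```

View pics/e4.png

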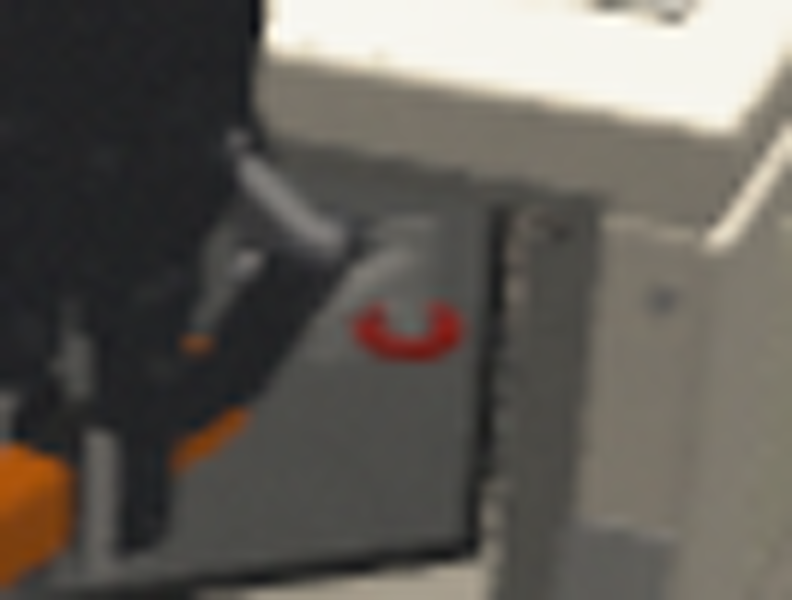

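The pin now stands in the hole. It hides the back of the red ring around (405,300), and the ring's front arc at (408,345) is still visible in front of it. No contact force shows. Next I'll plan the arc for the pull.

```bash
python3 - <<'E'
from h import *
s=bot.read_state(); w=np.radians(s['tcp_rot'][2]); T=np.array(s['position'])[:2]
X=np.array([np.cos(w),np.sin(w)]); Y=np.array([np.sin(w),-np.cos(w)])
hg=np.array([.6195,-.0735]); pin=T-.147*X; r=np.linalg.norm(pin-hg); a0=np.degrees(np.arctan2(*(pin-hg)[::-1]))
print('pin',pin,'r',r,'a0',a0)
R=.108; prev=pin
for a in np.r_[np.linspace(a0,-103.9,17)[1:]]:
    p=hg+R*np.array([np.cos(np.radians(a)),np.sin(np.radians(a))]); dl=p-prev; prev=p
    print(round(a,1),np.round(p,4),np.round([dl@X/.025,dl@Y/.025],3), 'tcp',np.round(p+.147*X,4))
E
```

```text
pin [ 0.67049014 -0.16812414] r 0.10748824222323224 a0 -61.681093542184364
-64.3 [ 0.6663 -0.1708] [ 0.136 -0.146] tcp [ 0.5237 -0.1352]
-67.0 [ 0.6618 -0.1729] [ 0.156 -0.124] tcp [ 0.5192 -0.1373]
-69.6 [ 0.6572 -0.1747] [ 0.161 -0.116] tcp [ 0.5145 -0.1391]
-72.2 [ 0.6525 -0.1764] [ 0.167 -0.109] tcp [ 0.5098 -0.1407]
-74.9 [ 0.6477 -0.1778] [ 0.171 -0.101] tcp [ 0.5051 -0.1421]
-77.5 [ 0.6429 -0.1789] [ 0.176 -0.093] tcp [ 0.5002 -0.1433]
-80.2 [ 0.638  -0.1799] [ 0.18  -0.085] tcp [ 0.4954 -0.1443]
-82.8 [ 0.6331 -0.1806] [ 0.184 -0.076] tcp [ 0.4904 -0.145 ]
-85.4 [ 0.6281 -0.1812] [ 0.187 -0.068] tcp [ 0.4855 -0.1455]
-88.1 [ 0.6231 -0.1814] [ 0.19  -0.059] tcp [ 0.4805 -0.1458]
-90.7 [ 0.6182 -0.1815] [ 0.192 -0.05 ] tcp [ 0.4756 -0.1459]
-93.3 [ 0.6132 -0.1813] [ 0.195 -0.041] tcp [ 0.4706 -0.1457]
-96.0 [ 0.6082 -0.1809] [ 0.196 -0.032] tcp [ 0.4656 -0.1453]
-98.6 [ 0.6033 -0.1803] [ 0.198 -0.023] tcp [ 0.4607 -0.1447]
-101.3 [ 0.5984 -0.1794] [ 0.198 -0.014] tcp [ 0.4558 -0.1438]
-103.9 [ 0.5936 -0.1783] [ 0.199 -0.005] tcp [ 0.4509 -0.1427]
```

step_arm(
  plan=[
    [[0.14,-0.14,0],0],
    [[0.16,-0.12,0],0],
    [[0.16,-0.12,0],0],
    [[0.17,-0.11,0],0],
    [[0,0,0],0],
    [[0,0,0],0],
  ],
)

```text
time: 14.98
position: [0.5095, -0.1408, 0.2578]
tcp_rot: [-180.0, 0.0, 165.9]
wrist_force: [0.0, -0.3, -0.4]
grip_width: 0.0191
grip_force: 58.7
```

step_arm(
  plan=[
    [[0.17,-0.1,0],0],
    [[0.18,-0.09,0],0],
    [[0.18,-0.085,0],0],
    [[0.18,-0.075,0],0],
    [[0.19,-0.07,0],0],
    [[0.19,-0.06,0],0],
    [[0,0,0],0],
    [[0,0,0],0],
  ],
)

```text
time: 15.98
position: [0.4801, -0.146, 0.2578]
tcp_rot: [-180.0, -0.0, 165.9]
wrist_force: [0.2, -0.1, -0.5]
grip_width: 0.0191
grip_force: 58.7
```

```bash
python3 - <<'E'
from h import *
togo(.4805,-.1458,.258,166)
d=cam('scene')
for l in ['flap_eye','hook_pin']:
    print(l,[(np.round(x['location'],4).tolist(),round(x['p'],2)) for x in bot.place_of(l,'scene')[:2]])
E
```

```text
t 15.97 pos [ 0.4801 -0.146   0.2578] rpy [-1.7999e+02 -1.0000e-02  1.6593e+02] F [ 0.2 -0.1 -0.5] gw 0.0191 gf 58.7
units [-0.01  0.01 -0.01] turn -0.01
flap_eye [([0.623, -0.1769, 0.2388], 0.87)]
hook_pin [([0.6236, -0.1831, 0.2346], 0.58), ([0.4676, -0.2338, 0.0011], 0.41)]
```

step_arm(
  plan=[
    [[0.19,-0.05,0],0],
    [[0.19,-0.04,0],0],
    [[0.19,-0.03,0],0],
    [[0.2,-0.02,0],0],
    [[0,0,0],0],
    [[0,0,0],0],
  ],
)

```text
time: 16.88
position: [0.4605, -0.1446, 0.2578]
tcp_rot: [-180.0, -0.0, 165.9]
wrist_force: [-0.3, 0.1, -0.8]
grip_width: 0.019
grip_force: 58.7
```

```bash
python3 - <<'E'
from h import *
togo(.4509,-.1427,.258,166)
d=cam('scene')
for l in ['flap_eye','hook_pin']:
    print(l,[(np.round(x['location'],4).tolist(),round(x['p'],2)) for x in bot.place_of(l,'scene')[:2]])
hsv=cv2.cvtColor(d['image'],cv2.COLOR_RGB2HSV)
m=((hsv[...,1]>110)&((hsv[...,0]<7)|(hsv[...,0]>170)))
u,v=proj(d,[.603,-.18,.235]).astype(int); k=np.zeros_like(m); k[v-12:v+12,u-12:u+12]=1
vv,uu=np.nonzero(m&k)
C=-d['R'].T@d['t']; px=np.c_[(uu-d['cx'])/d['f'],(vv-d['cy'])/d['f'],np.ones(len(uu))]@d['R']
P=C+px*((.235-C[2])/px[:,2])[:,None]; print(len(vv),P.mean(0),(P.min(0)+P.max(0))/2,np.ptp(P,axis=0))
E
```

```text
t 16.88 pos [ 0.4605 -0.1446  0.2578] rpy [-1.8000e+02 -1.0000e-02  1.6595e+02] F [-0.3  0.1 -0.8] gw 0.019 gf 58.7
units [ 0.39 -0.02 -0.01] turn -0.01
flap_eye [([0.6045, -0.1806, 0.2361], 0.76), ([0.4589, -0.144, 0.2555], 0.64)]
hook_pin [([0.6062, -0.1823, 0.2305], 0.71)]
25 [ 0.60493588 -0.18245069  0.235     ] [ 0.60815815 -0.18051526  0.235     ] [0.03035733 0.02282292 0.        ]
```

step_arm(
  plan=[
    [[0.08,-0.01,0],0],
    [[0.08,-0.01,0],0],
    [[0.08,0,0],0],
    [[0,0,0],0],
  ],
)

```text
time: 17.52
position: [0.4547, -0.1432, 0.2578]
tcp_rot: [180.0, 0.0, 166.0]
wrist_force: [1.3, 1.1, -1.1]
grip_width: 0.0193
grip_force: 58.7
```

step_arm(
  plan=[
    [[0.06,0,0],0],
    [[0.06,0,0],0],
    [[0,0,0],0],
  ],
)

```text
time: 17.9
position: [0.452, -0.1426, 0.2579]
tcp_rot: [180.0, 0.0, 166.0]
wrist_force: [3.1, 0.5, -2.2]
grip_width: 0.0193
grip_force: 58.6
```

step_arm(
  plan=[
    [[0.04,0,0],0],
    [[0.04,0,0],0],
    [[0,0,0],0],
  ],
)

```text
time: 18.27
position: [0.4505, -0.1422, 0.258]
tcp_rot: [180.0, 0.1, 166.0]
wrist_force: [6.8, -0.8, -3.0]
grip_width: 0.0192
grip_force: 58.6
```

step_arm(
  plan=[
    [[0.04,0,0],0],
    [[0,0,0],0],
  ],
)

```text
time: 18.52
position: [0.4499, -0.142, 0.2581]
tcp_rot: [180.0, 0.1, 166.0]
wrist_force: [8.9, -1.4, -3.5]
grip_width: 0.0195
grip_force: 58.6
```

step_arm(
  plan=[
    [[0.04,0,0],0],
    [[0,0,0],0],
  ],
)

```text
time: 18.77
position: [0.4492, -0.1418, 0.2582]
tcp_rot: [180.0, 0.2, 166.0]
wrist_force: [10.2, -2.4, -5.1]
grip_width: 0.0191
grip_force: 58.6
```

step_arm(
  plan=[
    [[0.04,0,0],0],
    [[0,0,0],0],
  ],
)

```text
time: 19.02
position: [0.4485, -0.1417, 0.2583]
tcp_rot: [-180.0, 0.2, 166.0]
wrist_force: [13.2, -2.2, -5.7]
grip_width: 0.0193
grip_force: 58.7
```

step_arm(
  plan=[
    [[0.03,0,0.02],0],
    [[0,0,0],0],
  ],
)

```text
time: 19.27
position: [0.4481, -0.1416, 0.2579]
tcp_rot: [-180.0, 0.3, 166.0]
wrist_force: [13.8, -2.5, -5.5]
grip_width: 0.0195
grip_force: 58.7
```

```bash
python3 - <<'E'
from h import *
togo(.4509,-.1427,.258,166); print(bot.read_state()['moment'])
d=cam('scene')
for l in ['flap_eye','hook_pin','hook_pole']:
    print(l,[(np.round(x['location'],4).tolist(),round(x['p'],2)) for x in bot.place_of(l,'scene')[:1]])
E
```

```text
t 19.27 pos [ 0.4481 -0.1416  0.2579] rpy [-180.      0.27  165.98] F [13.8 -2.5 -5.5] gw 0.0195 gf 58.7
units [-0.12 -0.02 -0.  ] turn -0.0
[-0.39255172 -2.53638013  0.21418123]
flap_eye [([0.5954, -0.1778, 0.2352], 0.94)]
hook_pin [([0.5891, -0.1774, 0.2333], 0.69)]
hook_pole []
```

step_arm(
  plan=[
    [[0.03,0,0],0],
    [[0,0,0],0],
  ],
)

```text
time: 19.73
position: [0.4476, -0.1414, 0.258]
tcp_rot: [180.0, 0.3, 166.0]
wrist_force: [15.7, -3.2, -5.3]
grip_width: 0.019
grip_force: 58.7
```

step_arm(
  plan=[
    [[0.02,0,0],0],
    [[0,0,0],0],
  ],
)

```text
time: 19.98
position: [0.4474, -0.1414, 0.2581]
tcp_rot: [-180.0, 0.4, 166.0]
wrist_force: [17.9, -3.4, -6.0]
grip_width: 0.0188
grip_force: 58.7
```

step_arm(
  plan=[
    [[-0.04,0,0],0],
    [[0,0,0],0],
  ],
)

```text
time: 20.23
position: [0.4477, -0.1414, 0.2579]
tcp_rot: [-180.0, 0.2, 166.0]
wrist_force: [13.1, -1.3, -4.4]
grip_width: 0.0193
grip_force: 58.9
```

```bash
python3 - <<'E'
from h import *
for i in range(3):
    d=cam('scene'); togo(.4509,-.1427,.258,166)
for l in ['flap_eye','hook_pin']:
    print(l,[(np.round(x['location'],4).tolist(),round(x['p'],2)) for x in bot.place_of(l,'scene')[:1]])
r=bot.silhouettes('flap_panel','scene')
p=pts(d,r[0]['pixels']); p=p[(p[:,2]>.15)&(p[:,2]<.3)&(p[:,0]<.66)]
print(r[0]['p'],len(p))
q=p[p[:,0]>.6]
for _ in range(3):
    A=np.c_[q[:,1],np.ones(len(q))]; c=np.linalg.lstsq(A,q[:,0],rcond=None)[0]; e=q[:,0]-A@c; q=q[abs(e)<max(.003,2*e.std())] if _<2 else q
print('flap face x = a*y+b',c,len(q),q.min(0),q.max(0))
E
```

```text
t 20.27 pos [ 0.4477 -0.1414  0.2579] rpy [180.     0.24 165.99] F [12.7 -2.  -3.2] gw 0.0192 gf 58.9
units [-0.14 -0.02 -0.01] turn -0.0
t 20.32 pos [ 0.4477 -0.1414  0.2579] rpy [180.     0.25 165.99] F [12.7 -1.6 -4.1] gw 0.0194 gf 58.9
units [-0.14 -0.02 -0.  ] turn -0.0
t 20.38 pos [ 0.4477 -0.1414  0.2579] rpy [180.     0.25 165.99] F [12.9 -1.7 -4.5] gw 0.0192 gf 58.9
units [-0.14 -0.02 -0.  ] turn -0.0
flap_eye [([0.5914, -0.178, 0.238], 0.96)]
hook_pin [([0.5893, -0.1756, 0.2333], 0.66)]
0.74 0
  ret = _var(a, axis=axis, dtype=dtype, out=out, ddof=ddof,
  arrmean = um.true_divide(arrmean, div, out=arrmean,
  ret = ret.dtype.type(ret / rcount)
Traceback (most recent call last):
ValueError: zero-size array to reduction operation minimum which has no identity
```

step_arm(
  plan=[
    [[-0.04,0,0],0],
    [[0,0,0],0],
  ],
)

```text
time: 20.78
position: [0.4479, -0.1415, 0.2577]
tcp_rot: [180.0, 0.1, 166.0]
wrist_force: [8.0, -1.1, -1.8]
grip_width: 0.0194
grip_force: 59.2
```

step_arm(
  plan=[
    [[-0.04,0,0],0],
    [[0,0,0],0],
  ],
)

```text
time: 21.02
position: [0.4481, -0.1416, 0.2574]
tcp_rot: [180.0, 0.0, 166.0]
wrist_force: [3.2, 1.4, -0.0]
grip_width: 0.0191
grip_force: 59.5
```

The force fell by about 5 N per mm of back-off, and to 3 N at a position where loading had given 14 N. The latch therefore holds the flap. I'll centre the pin in the hole and lift it out.

step_arm(
  plan=[
    [[-0.04,0,0],0],
    [[-0.06,0,0],0],
    [[-0.06,0,0],0],
    [[0,0,0],0],
  ],
)

```text
time: 21.52
position: [0.4518, -0.1427, 0.2571]
tcp_rot: [-180.0, -0.0, 166.0]
wrist_force: [-0.4, 0.2, -1.2]
grip_width: 0.0188
grip_force: 59.4
```

step_arm(
  plan=[
    [[0,0,-0.15],0],
    [[0,0,-0.15],0],
    [[0,0,0],0],
  ],
)

```text
time: 21.9
position: [0.452, -0.1427, 0.2652]
tcp_rot: [180.0, 0.0, 166.0]
wrist_force: [0.3, -0.1, -1.1]
grip_width: 0.019
grip_force: 59.4
```

step_arm(
  plan=[
    [[0,0,-0.2],0],
    [[0,0,-0.3],0],
    [[0,0,-0.3],0],
    [[0,0,-0.3],0],
    [[0.3,0,0],0],
    [[0.5,0,0],0],
    [[0,0,0],0],
  ],
)

```text
time: 22.78
position: [0.4315, -0.1376, 0.2922]
tcp_rot: [179.9, -0.0, 166.0]
wrist_force: [0.7, 0.8, -0.1]
grip_width: 0.0192
grip_force: 59.4
```

```bash
python3 - <<'E'
from h import *
d=cam('scene')
for l in ['flap_eye','hook_pin']:
    print(l,[(np.round(x['location'],4).tolist(),round(x['p'],2)) for x in bot.place_of(l,'scene')[:1]])
togo(.4587,.2221,.29,161.08)
E
```

```text
flap_eye [([0.5898, -0.1765, 0.2375], 0.71)]
hook_pin [([0.5743, -0.1724, 0.264], 0.72)]
t 22.93 pos [ 0.4325 -0.1377  0.2923] rpy [1.7998e+02 1.0000e-02 1.6599e+02] F [ 0.6  0.4 -1.9] gw 0.0193 gf 59.4
units [ 2.47 14.22  0.09] turn 0.49
```

step_arm(
  plan=[
    [[0.2,0.89,0],0],
    [[0.2,0.89,0],0],
    [[0.2,0.89,0],0],
    [[0.2,0.89,0],0],
    [[0.15,0.89,0],0],
    [[0.15,0.89,0],0],
    [[0.15,0.89,0],0],
    [[0.15,0.89,0],0],
  ],
)

```text
time: 23.92
position: [0.4418, 0.0442, 0.2921]
tcp_rot: [-180.0, -0.0, 166.0]
wrist_force: [-0.6, 0.3, -0.8]
grip_width: 0.0195
grip_force: 59.4
```

step_arm(
  plan=[
    [[0.15,0.89,0],0],
    [[0.15,0.89,0],0],
    [[0.15,0.89,0],0],
    [[0.15,0.89,0],0],
    [[0.15,0.89,0],0],
    [[0.15,0.89,0],0],
    [[0.1,0.89,0],0],
    [[0.1,0.89,0],0.49],
  ],
)

```text
time: 24.92
position: [0.4583, 0.2242, 0.2922]
tcp_rot: [180.0, -0.0, 161.0]
wrist_force: [0.5, 0.3, -1.0]
grip_width: 0.0189
grip_force: 59.4
```

step_arm(
  plan=[
    [[0,0,0],0],
    [[0,0,0],0],
    [[0,0,0],0],
  ],
)

```text
time: 25.3
position: [0.4583, 0.2221, 0.2924]
tcp_rot: [180.0, 0.0, 161.0]
wrist_force: [0.7, 0.2, -1.5]
grip_width: 0.0192
grip_force: 59.4
```

```bash
cat > chk.py <<'E'
from h import *
togo(.4588,.2221,.0745,161.08)
s=bot.read_state(); T=np.array(s['position'])-[0,0,.003]; w=np.radians(s['tcp_rot'][2]-180); X=np.array([np.cos(w),np.sin(w),0]); Y=np.array([-X[1],X[0],0])
for c in ['scene','top','wrist']:
    d=cam(c); print(c,[(l,np.round(np.array(x['location'])-T,4)@np.c_[X,Y,[0,0,1]],round(x['p'],2)) for l in ['hook_pole','hook_pin'] for x in bot.place_of(l,c)[:1]])
    mm=d['range_z']>0; p=pts(d,mm)-T
    L=p@X; y=p@Y; z=p[:,2]
    for a,b in ((-.082,-.064),(.067,.085),(.1,.115),(.12,.138)):
        k=(L>a)&(L<b)&(abs(y)<.012)&(abs(z)<.03)
        if k.sum()>3: print(' shaft',a,b,k.sum(),'y',np.round(np.median(y[k]),4),'z hi',np.round(np.percentile(z[k],[50,90]),4))
    k=(L>-.06)&(L<.06)&(abs(y)<.02)&(z>.005)&(z<.02)&(abs(L)>.02)
    im=d['image'][mm]; 
    k&=(im[:,0]>140)&(im[:,2]<90)
    for a,b in ((-.06,-.02),(.02,.06)):
        j=k&(L>a)&(L<b)
        if j.sum()>5: print(' handle',a,b,j.sum(),'L',np.round(L[j].min(),4),np.round(L[j].max(),4),'y',np.round(y[j].mean(),4),'z',np.round(np.median(z[j]),4))
E
python3 chk.py
```

```text
t 25.3 pos [0.4583 0.2221 0.2924] rpy [1.8000e+02 1.0000e-02 1.6104e+02] F [ 0.7  0.2 -1.5] gw 0.0192 gf 59.4
units [-0.02  0.01  8.72] turn -0.0
scene [('hook_pole', array([-0.00045766,  0.00164029, -0.0009    ]), 0.76), ('hook_pin', array([ 0.14318232, -0.00220753, -0.019     ]), 0.57)]
 shaft 0.067 0.085 14 y -0.0044 z hi [0.0045 0.0084]
 shaft 0.1 0.115 16 y -0.0058 z hi [0.0055 0.0081]
 shaft 0.12 0.138 16 y -0.0048 z hi [0.0037 0.0072]
 handle -0.06 -0.02 6 L -0.0248 -0.0209 y -0.006 z 0.0118
 handle 0.02 0.06 28 L 0.0229 0.0581 y -0.0089 z 0.0105
top [('hook_pole', array([0.00165263, 0.00257659, 0.0009    ]), 0.59), ('hook_pin', array([ 0.14804193,  0.00242217, -0.0207    ]), 0.72)]
 shaft 0.067 0.085 37 y -0.0012 z hi [0.004  0.0074]
 shaft 0.1 0.115 26 y -0.0006 z hi [0.0033 0.0051]
 shaft 0.12 0.138 31 y -0.0007 z hi [0.0043 0.0073]
 handle 0.02 0.06 99 L 0.0274 0.0591 y -0.0015 z 0.0106
wrist [('hook_pole', array([ 0.00193181, -0.00377731,  0.0004    ]), 0.83)]
 shaft -0.082 -0.064 663 y 0.0004 z hi [0.006  0.0089]
 handle -0.06 -0.02 2352 L -0.0586 -0.02 y 0.0019 z 0.0117
 handle 0.02 0.06 1029 L 0.02 0.0393 y 0.0005 z 0.0115
```

The pole is still level and centred in the grip, so I'll lower it into the forks.

step_arm(
  plan=[
    [[-0.02,0.01,0.9],0],
    [[0,0,1],0],
    [[0,0,1],0],
    [[0,0,1],0],
    [[0,0,1],0],
    [[0,0,1],0],
    [[0,0,0.8],0],
    [[0,0,0],0],
  ],
)

```text
time: 26.75
position: [0.4579, 0.2224, 0.1236]
tcp_rot: [-179.9, -0.1, 161.1]
wrist_force: [-0.5, 0.1, -1.7]
grip_width: 0.0195
grip_force: 59.4
```

step_arm(
  plan=[
    [[0,0,0],0],
    [[0,0,0],0],
  ],
)

```text
time: 27.0
position: [0.4592, 0.2232, 0.1258]
tcp_rot: [179.9, 0.1, 161.1]
wrist_force: [-0.8, -0.3, -0.7]
grip_width: 0.0194
grip_force: 59.4
```

```bash
python3 -c "
from h import *
togo(.4588,.2221,.0742,161.08)"
```

```text
t 27.0 pos [0.4592 0.2232 0.1258] rpy [1.7992e+02 5.0000e-02 1.6107e+02] F [-0.8 -0.3 -0.7] gw 0.0194 gf 59.4
units [ 0.   -0.05  2.06] turn -0.0
```

step_arm(
  plan=[
    [[0,-0.04,0.3],0],
    [[0,0,0.3],0],
    [[0,0,0.3],0],
    [[0,0,0.3],0],
    [[0,0,0],0],
    [[0,0,0],0],
  ],
)

```text
time: 27.75
position: [0.4585, 0.2219, 0.0949]
tcp_rot: [180.0, 0.0, 161.1]
wrist_force: [-0.9, 0.7, -2.1]
grip_width: 0.0195
grip_force: 59.4
```

step_arm(
  plan=[
    [[0,0,0.25],0],
    [[0,0,0.25],0],
    [[0,0,0.15],0],
    [[0,0,0.1],0],
    [[0,0,0],0],
    [[0,0,0],0],
  ],
)

```text
time: 28.5
position: [0.4585, 0.2219, 0.0762]
tcp_rot: [180.0, 0.0, 161.1]
wrist_force: [0.5, -0.2, -1.0]
grip_width: 0.0193
grip_force: 59.4
```

```bash
python3 -c "
from h import *
togo(.4588,.2221,.0738,161.08)"
```

```text
t 28.5 pos [0.4585 0.2219 0.0762] rpy [1.7998e+02 1.0000e-02 1.6107e+02] F [ 0.5 -0.2 -1. ] gw 0.0193 gf 59.4
units [-0.01  0.01  0.1 ] turn -0.0
```

step_arm(
  plan=[
    [[0,0,0.05],0],
    [[0,0,0.05],0],
    [[0,0,0],0],
    [[0,0,0],0],
  ],
)

```text
time: 29.0
position: [0.4584, 0.222, 0.0738]
tcp_rot: [180.0, 0.0, 161.1]
wrist_force: [-2.1, -0.8, 5.5]
grip_width: 0.0192
grip_force: 60.1
```

step_arm(
  plan=[
    [[0,0,0],0],
    [[0,0,0],0],
    [[0,0,0],0],
    [[0,0,0],0],
    [[0,0,0],0],
    [[0,0,0],0],
    [[0,0,0],0],
    [[0,0,0],0],
  ],
  claw=1,
)

```text
time: 30.0
position: [0.4584, 0.2219, 0.0736]
tcp_rot: [180.0, 0.0, 161.1]
wrist_force: [0.1, -0.1, -0.4]
grip_width: 0.0854
grip_force: 0.0
```

step_arm(
  plan=[
    [[0,0,-0.3],0],
    [[0,0,-0.6],0],
    [[0,0,-1],0],
    [[0,0,-1],0],
    [[0,0,-1],0],
    [[0,0,-1],0],
    [[0,0,-1],0],
    [[0,0,0],0],
  ],
)

```text
time: 31.0
position: [0.4593, 0.2223, 0.2239]
tcp_rot: [179.8, 0.2, 161.1]
wrist_force: [0.3, 0.6, -0.1]
grip_width: 0.0853
grip_force: 0.0
```

```bash
python3 - <<'E'
from h import *
togo(.4588,.2221,.25,161.08)
for c in ['scene','top','wrist']:
    d=cam(c)
    if c!='wrist': save(d,'f_'+c+'.png')
    else: w=d
    print(c,[(l,np.round(x['location'],4).tolist(),round(x['p'],2)) for l in ['hook_pole','hook_pin','flap_eye','masking_tape','beaker_100','syringe'] for x in bot.place_of(l,c)[:1]])
hsv=cv2.cvtColor(w['image'],cv2.COLOR_RGB2HSV)
m=(hsv[...,1]>140)&(hsv[...,0]<22)&(hsv[...,0]>4)
q=pts(w,m); q=q[(q[:,2]>.076)&(q[:,2]<.09)&(np.hypot(q[:,0]-.458,q[:,1]-.22)<.09)]
print(len(q),cv2.minAreaRect(q[:,:2].astype(np.float32)*1000),np.median(q[:,2]))
s=cv2.imread('pics/f_scene.png')
cv2.imwrite('pics/fin.png',np.hstack([cv2.resize(s[130:270,200:400],(500,350),interpolation=cv2.INTER_CUBIC),cv2.resize(w['image'][:,:,::-1],(300,225))[:225].repeat(1,0) if 0 else cv2.copyMakeBorder(cv2.resize(w['image'][:,:,::-1],(300,225)),0,125,0,0,cv2.BORDER_CONSTANT)]))
E
```

```text
t 31.0 pos [0.4593 0.2223 0.2239] rpy [1.7978e+02 1.5000e-01 1.6106e+02] F [ 0.3  0.6 -0.1] gw 0.0853 gf 0.0
units [ 0.02 -0.02 -1.04] turn -0.0
scene [('hook_pole', [0.4564, 0.2241, 0.0705], 0.72), ('hook_pin', [0.5934, -0.1757, 0.2361], 0.74), ('flap_eye', [0.5942, -0.176, 0.2378], 0.92), ('masking_tape', [0.4645, -0.2358, 0.0018], 0.86), ('beaker_100', [0.788, 0.1728, 0.0762], 0.84)]
top [('hook_pole', [0.4586, 0.2222, 0.073], 0.66), ('hook_pin', [0.5981, 0.1741, 0.0511], 0.53), ('flap_eye', [0.5928, -0.1761, 0.2335], 0.66), ('masking_tape', [0.4619, -0.2414, 0.0029], 0.78), ('beaker_100', [0.7863, 0.1711, 0.0811], 0.78)]
wrist [('hook_pole', [0.4598, 0.2189, 0.0717], 0.83), ('hook_pin', [0.5971, 0.1738, 0.0555], 0.75), ('syringe', [0.4313, 0.3874, 0.002], 0.91)]
1842 ((458.742431640625, 222.0144500732422), (19.363309860229492, 121.78184509277344), 70.91032409667969) 0.08226129852777647
```

View pics/fin.png

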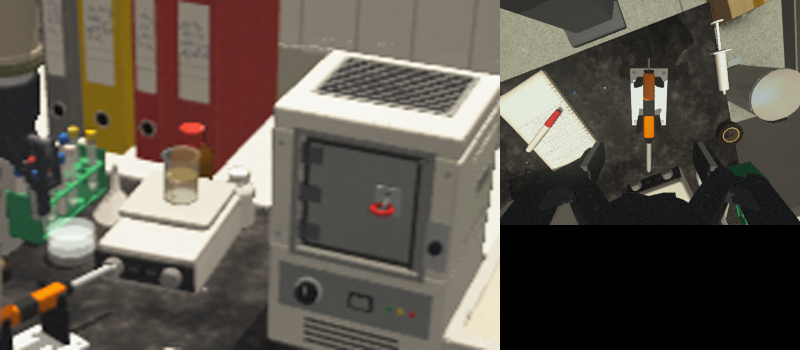

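The flap is shut in its frame, with the ring at (381,208). The pole lies in both forks at (0.4587, 0.2220), top at 0.082 m and yaw -19°, as it did at the start. The tape, beaker and syringe haven't moved.

```bash
python3 -c "
from bench import bot
print(bot.hand_in())"
```

```text
the job is handed in; nothing more can be done
None
```

The flap is latched, the hook pole is back in both forks of its rest with the hook down, and the job is handed in at about 31 s; the hand-in returned no verdict, but my last pictures showed the flap shut and the tape, beaker and syringe unmoved.

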